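# Fold a ratchet forearm rest flat

### The arm

A 6-joint arm with a two-finger parallel gripper is mounted at the origin on the work surface. World frame = base frame: x ahead of the robot, y to its left, z up, the work surface at z = 0. Lengths are in m, angles in rad, forces in N, time in s.
With the tool pointing down it reaches from about 0.275 to 1 m from the base axis. Payload 8.4 kg.
Tool frame: the origin (TCP) lies at the very end of the fingers, on their centre line; the grasp point (between the pads) lies 19 mm behind it; z points along the fingers, y is the direction in which the jaws open and shut (so a half turn about z gives the same grasp; the last joint's range is limited). The gripper opens to 85 mm and grips with 20 to 120 N. Pads are 22 mm wide; open, the fingers measure 114 mm over their backs; the gripper's body (76 mm by 85 mm) begins 54 mm behind the grasp point. The pads swing forward as they close: fully open they stand 13 mm farther back than shut.
Start: joints at [-1.225, 0.353, 1.633, -0, 1.155, -0.002], TCP at [0.213, -0.588, 0.231] pointing down, gripper open.
Joint ranges: [-2.63, 2.63], [-0.92, 2.1], [0.06, 2.66], [-1.3, 4.44], [0, 2.69], [-3.02, 3.02]. Speed limits (rad/s): [2.22, 2.22, 2.79, 3.14, 3.14, 3.14].

### API

Orientations are given as a rotation vector (axis times angle).
In Python, from cell import manip, optics gives the robot as it stands.
- The arm moves only by the tool carry_out, never from a script. Its argument "commands" is text: rows parted by semicolons, each of 5 numbers parted by spaces: the closure, from -1 (fully open) to 1 (shut), so that 0 is half open, then the shift along the world's x, y, z each as a share of 3 cm, from -1 to 1, then the turn about the world's z as a share of 0.12 rad, from -1 to 1. In form: claw tx ty tz turn; .... A call has 1 to 12 rows; each row shifts and turns the commanded pose from where the row before left it; what a row does not reach is not made up. A row lasts 1/8 s, in which the tool goes at most 62.5 mm and 10.7 degrees, less where a joint would pass 70% of its speed; a pose out of reach is approached as far as the arm can. A call with a number of a shift or a turn outside -1 to 1 is refused whole. A call with a gripper value outside its range is refused whole. The fingers move at their own pace and stop on an object; the grip force is fixed at half the most. Time passes only in rows, so rows that do not move let the fingers close. It gives the time, the measured TCP pose, the force and the opening at its end, in the units of the state.
- manip.read_state(): the state, without advancing time (a new reading comes with each control period).
- optics.capture(name): name is "side" or "top" or "wrist"; returns the picture (400x640x3 uint8, red, green, blue); there is no depth.
- optics.camera_info(name): a dict with "fx", "fy", "cx", "cy" (pixels), "rvec" (rotation vector, rad) and "tvec" (3), from world to camera coordinates, as OpenCV has them. Camera axes: x right, y down, z forward; pixel columns grow to the right and rows downward; lengths in m; the calibration is good to about 2 mm. A picture is of the moment at which its call begins: read the wrist's pose just before it. camera_info takes no time and is no camera call; for the wrist camera it gives the pose at the moment of the call.
- manip.job_done(): hands the job in, once; it reports no verdict.
The state is a dict: "time_s": time; "joint_pos": joint angles; "joint_velocities": joint speeds; "joint_efforts": joint torques, N m; "position": TCP position; "tool_rot": TCP orientation; "force": force on the tool from outside, world axes, zero at the start; "ft_torque": the same for the moment, N m; "finger_gap": opening from 0.0 (shut) to 1.0 (fully open).
Only numpy, scipy, OpenCV 4.12 (cv2) and the standard library are available. Lean on these libraries where they do the work, as an engineer would, in place of code of your own. Each camera call takes 0.05 s, during which the arm holds its last target.

### The job

The padded forearm rest is propped up on its ratchet, which only lets it click upwards. Fold it flat so that it can be wiped: take the steel bar at its free end, raise it through the remaining notches and past the top until you feel it press into its rubber buffer and the pawl is thrown out, without wrenching it hard into the buffer, then lower it gently by the bar, never dropping it, until it lies fully down on its posts, and let go. Leave the foam box, bowl, tube rack and forceps where they are.

Things in the scene. Friction and masses are not known exactly. Their poses are not given: they have to be found in the camera images.
- frame: Fixed grey steel frame of the forearm rest, base plate 375 x 245 mm. Origin on the table top straight below the middle of the hinge axis; x (horizontal) points from the rest's free end towards the hinge, y along the hinge axis, z up. On its +y side, outside the padded board, are the ratchet sector, cam plate and pawl, which need not be touched.
- rest (a joint): Angle of the padded board, rad: 0 = flat on its two rubber-topped posts, growing as the free end rises. Board 235 x 150 x 40 mm, 0.6 to 0.95 kg, hinge lightly damped. A pawl holds it in notches at about 0.16, 0.28, 0.40 and 0.52: it clicks up freely but cannot go down. Once the pawl is thrown out at the top it goes down freely (falls if let go); below 0.15 it sets the pawl in again by itself.
- bar (a point): Middle of the steel bar at the board's free end: round, 14 mm in diameter, 116 mm long, parallel to frame y, 310 mm from the hinge axis, level with it when flat (92 mm above the table). Its two end arms are 104 mm apart inside; 56 mm are free between bar and board. It can turn between the fingers as the board swings. Axes turn with the board.
- hinge (a point): Middle of the hinge axis, 92 mm above the table; the axis runs along frame y. The top, where the pawl is thrown out, is set differently on each rest, anywhere from 0.70 to 0.93 rad, and cannot be measured beforehand: feel for it. About 0.03 rad below it a nose beside the hinge meets the rubber buffer.
- buffer: Black rubber buffer, 18 x 16 x 26 mm, on a steel pedestal at the hinge end, +y side. Origin at its underside, z up. From where the nose meets it, the slow lift needed at the bar grows from 2 to 5 N (the weight) by about 0.35 N per mm of bar travel; the pawl is thrown after a rise of 4 to 6 N, surely by 7 to 9 N; a rise above 11 N overstrains the buffer.
- foam_box: Bystander: blue foam cold box, 190 x 130 x 115 mm, open at the top, loose. Origin at the centre of its underside.
- bowl: Bystander: round steel bowl, 104 mm wide at the rim, 45 mm high, loose. Origin at the centre of its underside.
- tube_rack: Bystander: white rack of capped tubes, 60 x 150 x 92 mm, loose. Origin at the centre of its underside.
- forceps: Bystander: long steel forceps, 200 x 14 x 9 mm, lying loose. Origin on its underside near the middle, x along its length.

How it is judged:
On the way:
1. the rest is raised to the top, past its last notch (value of joint rest above 0.66 rad), for 0.05 s.
At the end, for the whole second after the job is handed in: The rest lies flat on its posts, within 0.03 rad, at rest and let go (value of joint rest below 0.03 rad and velocity of joint rest between -0.05 and 0.05 rad/s); the robot touches nothing.
It fails at once if the rest is wrenched into its rubber buffer (more than 70 N on the buffer, about 15 N of pull at the bar) (contact force between buffer and anything else above 70 N).
It fails at once if the rest is dropped or slammed down (faster than 1.1 rad/s in the last 0.2 rad) (value of joint rest below 0.2 rad and velocity of joint rest below -1.1 rad/s).
It fails at once if a bystander is moved by more than 30 mm (distance of any of foam_box, bowl, tube_rack, forceps from where it was at the start of the episode above 0.03 m).
It also fails if it takes over 58 s, if anything falls off the work surface, if the arm or the gripper's body presses on something with over 40 N, if the wrist force passes 120 N, or if a joint passes its speed limit or range.

## Working session

There is one attempt and no reset: what is moved stays moved. The work goes in short steps, Python scripts to look and compute and a tool call to move; the robot and the scene stay as the last step left them, time stands still between calls to the robot, and variables do not carry over. Pictures are saved under pics/ and viewed, and the job is handed in when it is done.

Besides the shell and the picture viewer there is one more tool, called after "Request:" as a command line: name --argument value ..., lists and objects as JSON in quotes. carry_out: Moves the arm, as the interface text tells. Its arguments: {"type":"object","properties":{"commands":{"type":"string"}},"required":["commands"]}

```bash
ls; mkdir -p pics; python3 - <<'E'
from cell import manip, optics
import cv2
for n in ["side","top","wrist"]:
    i=optics.camera_info(n); print(n,i)
    im=optics.capture(n); cv2.imwrite(f"pics/{n}0.png",im[:,:,::-1])
print(manip.read_state())
E
```

```text
pics
side {'fx': 474.4400941794889, 'fy': 474.4400941794889, 'cx': 319.1230381623399, 'cy': 194.65670913763256, 'rvec': array([ 0.36705633, -2.79785508,  1.19023767]), 'tvec': array([0.52126688, 0.13296982, 1.43360356])}
top {'fx': 366.5229104949261, 'fy': 366.5229104949261, 'cx': 322.2222194971413, 'cy': 197.9010726808976, 'rvec': array([ 2.13169056, -2.12958911,  0.18320561]), 'tvec': array([0.05968961, 0.51612708, 0.87568579])}
wrist {'fx': 300.40643793933435, 'fy': 300.40643793933435, 'cx': 321.59508689244615, 'cy': 200.65542072045335, 'rvec': array([-2.38407528,  1.67020944,  0.23105779]), 'tvec': array([-0.62406619, -0.03511127,  0.37808854])}
{'time_s': 0.15, 'joint_pos': array([-1.22539215e+00,  3.53478024e-01,  1.63396843e+00, -9.91411952e-06,
        1.15517210e+00, -2.37634268e-03]), 'joint_velocities': array([-1.59757430e-03, -1.17303140e-03, -3.35722435e-03,  3.22797862e-04,
        1.71166463e-05, -8.94910396e-04]), 'joint_efforts': array([ 2.67620703e-05, -6.05643082e+01, -3.42336845e+01,  2.67820906e-04,
        6.11011754e-03,  6.70183977e-05]), 'position': array([ 0.21289762, -0.58724222,  0.23073883]), 'tool_rot': array([-3.09321958e+00, -5.43374977e-01,  2.88979493e-04]), 'force': array([-0.16105944, -0.10467935, -0.42627849]), 'ft_torque': array([-0.0018746 ,  0.05385456, -0.01607301]), 'finger_gap': 0.9986301544533386}
```

View pics/side0.png

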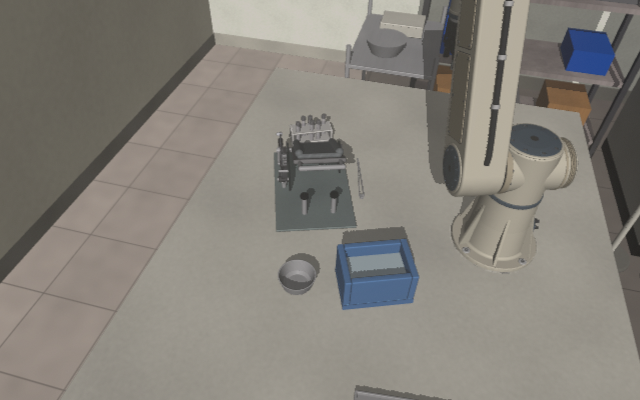

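View pics/top0.png

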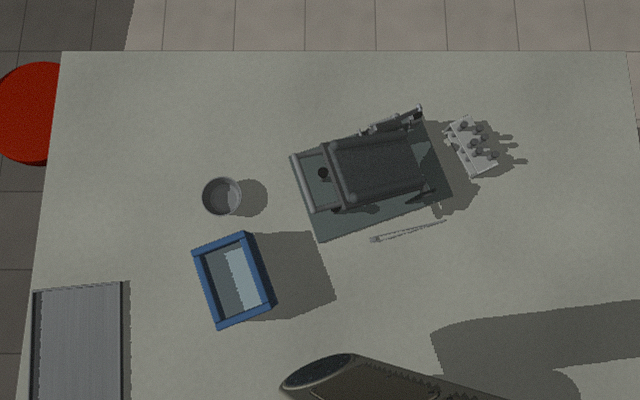

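View pics/wrist0.png

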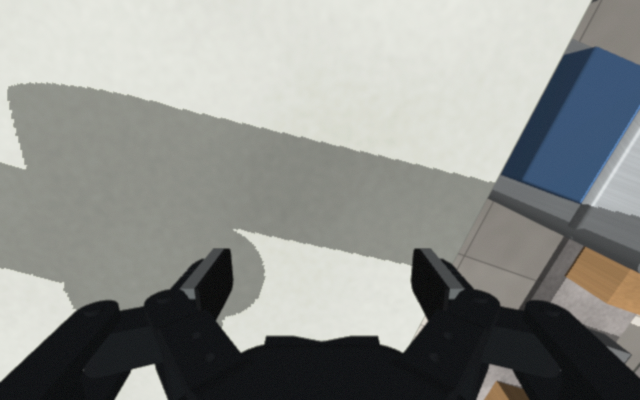

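```bash
python3 - <<'E'
import cv2
t=cv2.imread("pics/top0.png")[95:250,270:470]; cv2.imwrite("pics/top0c.png",cv2.resize(t,(800,600),interpolation=cv2.INTER_CUBIC)[:, :])
t=cv2.imread("pics/side0.png")[105:235,265:375]; cv2.imwrite("pics/side0c.png",cv2.resize(t,None,fx=4.6,fy=4.6,interpolation=cv2.INTER_CUBIC))
E
```

```text
(no output)
```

View pics/top0c.png

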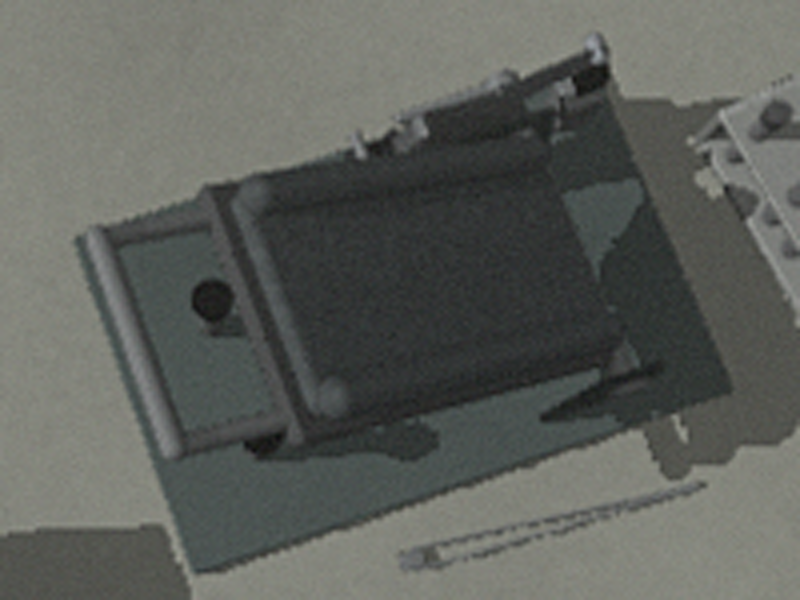

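View pics/side0c.png

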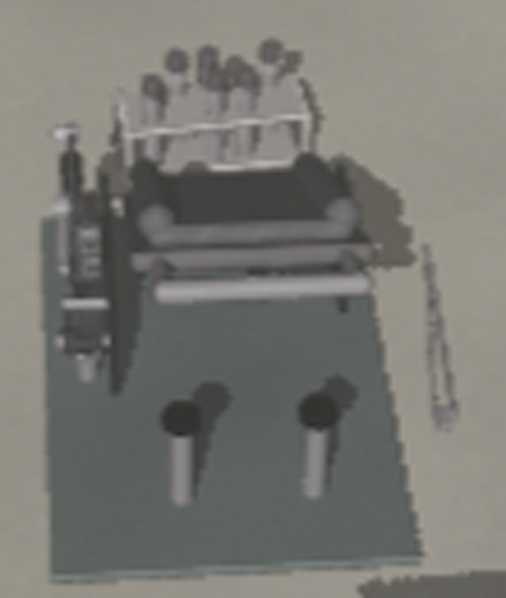

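```bash
cat > h.py <<'E'
import numpy as np, cv2
from cell import optics
def P(n):
    i=optics.camera_info(n); K=np.array([[i['fx'],0,i['cx']],[0,i['fy'],i['cy']],[0,0,1]])
    R=cv2.Rodrigues(i['rvec'])[0]; return K,R,i['tvec'],K@np.c_[R,i['tvec']]
def tri(a,b,A="top",B="side"):
    X=cv2.triangulatePoints(P(A)[3],P(B)[3],np.array(a,float).reshape(2,1),np.array(b,float).reshape(2,1)); return (X[:3]/X[3]).ravel()
def plane(n,p,z):
    K,R,t,_=P(n); d=R.T@np.linalg.inv(K)@np.array([*p,1.]); c=-R.T@t; return c+d*(z-c[2])/d[2]
def proj(n,X):
    q=P(n)[3]@np.append(X,1); return q[:2]/q[2]
E
python3 - <<'E'
from h import *
T=lambda x,y:(270+x/4,95+y/3.871); S=lambda x,y:(265+x/4.6,105+y/4.6)
a=tri(T(97,237),S(157,292)); b=tri(T(174,448),S(370,285)); print("bar ends",a,b,np.linalg.norm(a-b))
for X,t,s in((a,T(97,237),S(157,292)),(b,T(174,448),S(370,285))): print(proj("top",X)-t,proj("side",X)-s)
for p in [(195,573),(733,390),(612,100)]: print("top",plane("top",T(*p),.006))
for p in [(52,580),(422,558),(45,215)]: print("side",plane("side",S(*p),.006))
E
```

```text
bar ends [0.56824938 0.11617751 0.24227217] [0.4523909  0.07676163 0.24349753] 0.12238586742212015
[-0.02631287 -0.92269598] [0.38311659 0.15040191]
[0.07235467 1.83506013] [-0.76242765 -0.20429851]
top [0.40540091 0.06902076 0.006     ]
top [ 0.52884979 -0.28304433  0.006     ]
top [ 0.73563642 -0.2133589   0.006     ]
side [0.63326122 0.1495151  0.006     ]
side [0.40291701 0.0654195  0.006     ]
side [ 0.75665195 -0.20949095  0.006     ]
```

Request:
carry_out --commands "-1 0.4 1 1 -0.12; -1 0.4 1 1 0; -1 0.4 1 1 0; -1 0.4 1 1 0; -1 0.4 1 1 0; -1 0.45 1 0 0; -1 0.45 1 0 0; -1 0.45 1 0 0; -1 0.45 1 0 0; -1 0.45 1 0 0; -1 0.45 1 0 0; -1 0.45 1 0 0"

```text
time_s: 1.65
position: [0.3677, -0.2265, 0.3812]
tool_rot: [-3.098, -0.521, 0.0]
force: [0.5, 0.4, -0.1]
finger_gap: 0.996
```

Request:
carry_out --commands "-1 0.45 1 0 0; -1 0.45 1 0 0; -1 0.45 1 0 0; -1 0.45 1 0 0; -1 0.45 1 0 0; -1 0.45 1 0 0; -1 0.45 1 0 0; -1 0.45 1 0 0; -1 0.45 0.8 0 0; -1 0.45 0.8 0 0; -1 0.2 0.5 0 0; -1 0 0 0 0"

```text
time_s: 3.15
position: [0.5084, 0.0759, 0.381]
tool_rot: [3.098, 0.523, -0.001]
force: [0.4, 0.2, -0.5]
finger_gap: 1.0
```

```bash
python3 - <<'E'
from cell import manip, optics
import cv2
i=optics.camera_info("wrist"); print(i)
im=optics.capture("wrist"); cv2.imwrite("pics/wrist1.png",im[:,:,::-1])
s=manip.read_state(); print(s['time_s'],s['position'],s['tool_rot'],s['force'],s['joint_pos'])
E
```

```text
{'fx': 300.40643793933435, 'fy': 300.40643793933435, 'cx': 321.59508689244615, 'cy': 200.65542072045335, 'rvec': array([-2.37262133,  1.68577398,  0.23241312]), 'tvec': array([-0.0952264 ,  0.41122348,  0.65793462])}
3.2 [0.50818825 0.07528777 0.38104682] [ 3.09752237e+00  5.22461176e-01 -1.22915159e-03] [-0.5041428  -0.23671628  0.30610187] [ 1.44383099e-01  6.26056075e-02  1.66972983e+00 -3.39183265e-04
  1.41003240e+00  1.38103808e+00]
```

View pics/wrist1.png

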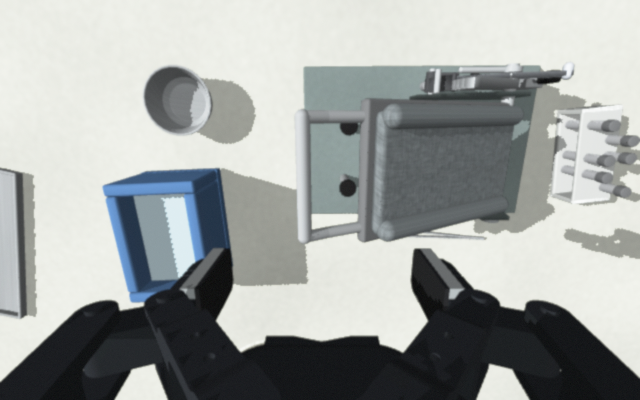

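```bash
python3 - <<'E'
import cv2
t=cv2.imread("pics/wrist1.png")[50:260,280:580]; cv2.imwrite("pics/wrist1c.png",cv2.resize(t,None,fx=2.66,fy=2.66,interpolation=cv2.INTER_CUBIC))
t=cv2.imread("pics/wrist1.png")[95:255,285:400]; cv2.imwrite("pics/wrist1d.png",cv2.resize(t,None,fx=3.75,fy=3.75,interpolation=cv2.INTER_CUBIC))
E
```

```text
(no output)
```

View pics/wrist1c.png

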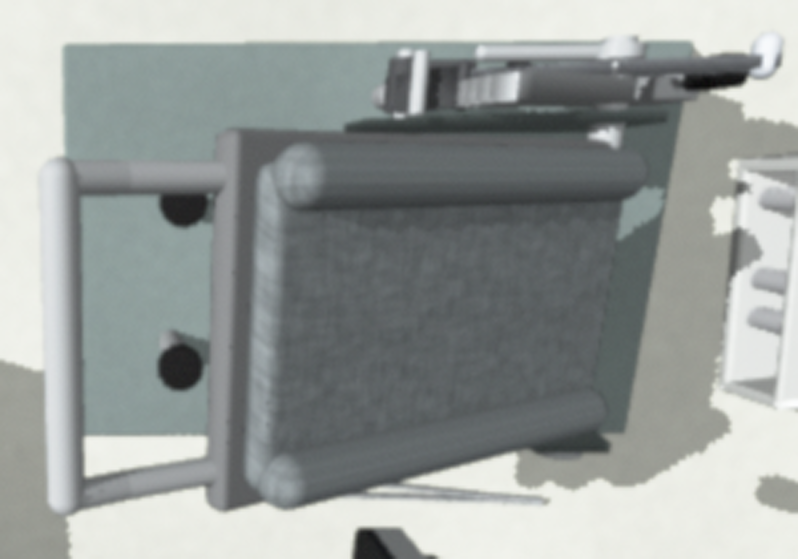

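View pics/wrist1d.png

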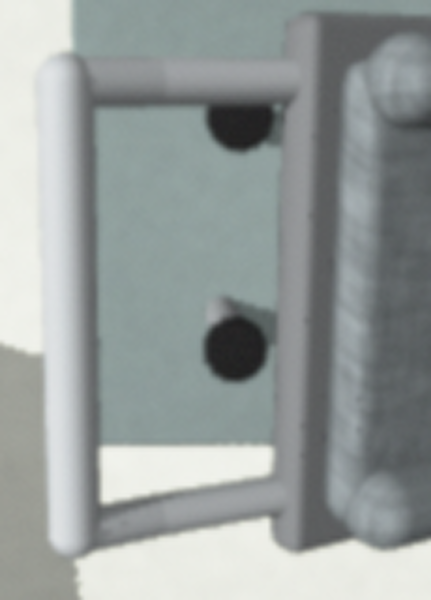

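```bash
python3 - <<'E'
from h import *
from scipy.optimize import least_squares
T=lambda x,y:(270+x/4,95+y/3.871); S=lambda x,y:(265+x/4.6,105+y/4.6); W=lambda x,y:(280+x/2.66,50+y/2.66)
C={n:P(n)[3] for n in("top","side","wrist")}
def pr(n,X): q=C[n]@np.append(X,1); return q[:2]/q[2]
obs=[("top","b+",T(97,230)),("top","b-",T(174,454)),("side","b+",S(155,292)),("side","b-",S(372,285)),
("wrist","b+",(302.3,110)),("wrist","b-",(303.7,243)),
("top","--",T(195,573)),("top","+-",T(733,390)),("side","-+",S(52,580)),("side","--",S(422,558)),("side","++",S(45,215)),
("wrist","-+",W(65,45)),("wrist","--",W(65,436)),("wrist","+-",W(625,433))]
def X(p,k):
    hx,hy,yaw,th,px,py,zp=p
    if k[0]=='b':
        l=np.array([-.31*np.cos(th),.058*(1 if k[1]=='+' else -1),.092+.31*np.sin(th)])
    else: l=np.array([px+.1875*(1 if k[0]=='+' else -1),py+.1225*(1 if k[1]=='+' else -1),zp])
    c,s=np.cos(yaw),np.sin(yaw)
    return np.array([hx+c*l[0]-s*l[1],hy+s*l[0]+c*l[1],l[2]])
def f(p): return np.r_[np.concatenate([(pr(n,X(p,k))-o)/(1.5 if n!='wrist' else 1) for n,k,o in obs]),(p[6]-.006)/.003]
r=least_squares(f,[.6,-.157,-1.233,.52,-.1,0.02,.006],loss='soft_l1'); print(r.x)
for (n,k,o) in obs: print(n,k,(pr(n,X(r.x,k))-o).round(1))
print((X(r.x,'b+')+X(r.x,'b-'))/2, "dir",np.cos(r.x[2]),np.sin(r.x[2]))
J=r.jac; print(np.sqrt(np.diag(np.linalg.inv(J.T@J))))
E
```

```text
[ 0.60028632 -0.15568699 -1.23434532  0.53997983 -0.08888971  0.01125634
  0.00711012]
top b+ [0.5 0.1]
top b- [ 0.3 -3. ]
side b+ [ 1.3 -2.8]
side b- [-2.9 -2.9]
wrist b+ [-0.8  6.1]
wrist b- [ 0.2 -3.2]
top -- [0.2 0.5]
top +- [1.1 0.3]
side -+ [-0.6 -0.4]
side -- [-0.5  0.4]
side ++ [-1.1  0.5]
wrist -+ [-0.5 -0.3]
wrist -- [ 1.9 -0.2]
wrist +- [-0.7  0.6]
[0.51250466 0.09529791 0.25137679] dir 0.3301391707673432 -0.943932268716909
[0.00325137 0.00351826 0.00472881 0.02601525 0.00412643 0.0026795
 0.00207149]
```

```bash
cat > fit.py <<'E'
from h import *
from scipy.optimize import least_squares
T=lambda x,y:(270+x/4,95+y/3.871); S=lambda x,y:(265+x/4.6,105+y/4.6); W=lambda x,y:(280+x/2.66,50+y/2.66)
C={n:P(n)[3] for n in("top","side","wrist")}
def pr(n,X): q=C[n]@np.append(X,1); return q[:2]/q[2]
obs=[("top","b+",T(97,230)),("top","b-",T(174,454)),("side","b+",S(155,292)),("side","b-",S(372,285)),
("wrist","b+",(302.3,110)),("wrist","b-",(303.7,243)),
("top","--",T(195,573)),("top","+-",T(733,390)),("side","-+",S(52,580)),("side","--",S(422,558)),("side","++",S(45,215)),
("wrist","-+",W(65,45)),("wrist","--",W(65,436)),("wrist","+-",W(625,433))]
def X(p,k):
    hx,hy,yaw,th,px,py,zp,hl=p
    if k[0]=='b':
        l=np.array([-.31*np.cos(th),hl*((k[1]=='+')-(k[1]=='-')),.092+.31*np.sin(th)])
    else: l=np.array([px+.1875*(1 if k[0]=='+' else -1),py+.1225*(1 if k[1]=='+' else -1),zp])
    c,s=np.cos(yaw),np.sin(yaw)
    return np.array([hx+c*l[0]-s*l[1],hy+s*l[0]+c*l[1],l[2]])
def f(p): return np.r_[np.concatenate([(pr(n,X(p,k))-o)/(1.5 if n!='wrist' else 1) for n,k,o in obs]),(p[6]-.006)/.003]
r=least_squares(f,[.6,-.157,-1.233,.52,-.1,0.02,.006,.06],loss='soft_l1'); print(r.x)
for (n,k,o) in obs: print(n,k,(pr(n,X(r.x,k))-o).round(1))
print(X(r.x,'b0'), "dir",np.cos(r.x[2]),np.sin(r.x[2]))
E
python3 fit.py
```

```text
[ 0.60083372 -0.16060711 -1.23476155  0.50643347 -0.09371606  0.01228493
  0.00712001  0.0640434 ]
top b+ [-0.1 -0.9]
top b- [1.4 1.1]
side b+ [-0.5 -0.1]
side b- [-0.5 -0.4]
wrist b+ [-0.6  0.2]
wrist b- [ 0.4 -0.2]
top -- [0.2 0.5]
top +- [1.1 0.4]
side -+ [-0.7 -0.4]
side -- [-0.5  0.4]
side ++ [-1.1  0.5]
wrist -+ [-0.5 -0.3]
wrist -- [ 1.9 -0.2]
wrist +- [-0.7  0.7]
[0.5114432  0.0953196  0.24236906] dir 0.32974624306434863 -0.9440696029345228
```

Request:
carry_out --commands "-0.2 0.11 0.67 0 0; -0.2 0 0 -0.5 0; -0.2 0 0 -0.8 0; -0.2 0 0 -0.8 0; -0.2 0 0 -0.8 0; -0.2 0 0 0 0; -0.2 0 0 0 0"

```text
time_s: 4.08
position: [0.512, 0.0954, 0.2948]
tool_rot: [3.098, 0.521, 0.001]
force: [-0.2, 0.7, 0.8]
finger_gap: 0.6
```

```bash
python3 - <<'E'
from cell import manip, optics
import cv2
s=manip.read_state(); print(s['time_s'],s['position'],s['tool_rot'],s['force'],s['finger_gap'])
im=optics.capture("wrist"); cv2.imwrite("pics/wrist2.png",im[:,:,::-1])
from h import *
print(proj("wrist",np.array([.5114,.0953,.2424])))
E
```

```text
4.075 [0.51201984 0.09541121 0.29480878] [3.09802700e+00 5.21039332e-01 6.79548941e-04] [-0.24231106  0.72918936  0.80491447] 0.6002192752261595
[321.57006333 221.44259987]
```

View pics/wrist2.png

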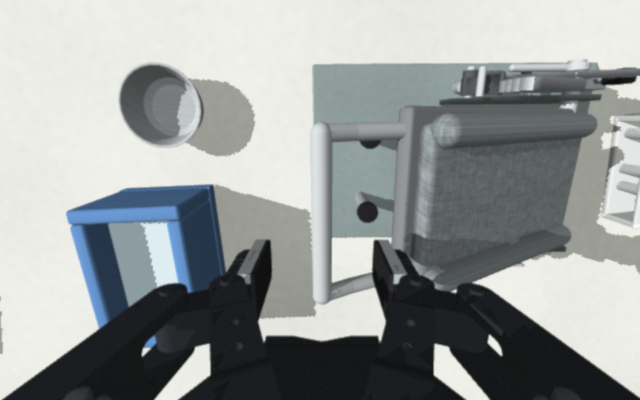

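Request:
carry_out --commands "-0.2 -0.02 0 -0.8 0; -0.2 0 0 -0.8 0; -0.2 0 0 -0.8 0; -0.2 0 0 0 0; 0.3 0 0 0 0; 0.6 0 0 0 0; 1 0 0 0 0; 1 0 0 0 0; 1 0 0 0 0"

```text
time_s: 5.25
position: [0.5118, 0.0959, 0.2229]
tool_rot: [-3.098, -0.521, -0.003]
force: [1.9, 4.4, 3.7]
finger_gap: 0.137
```

```bash
python3 - <<'E'
from cell import manip, optics
import cv2
s=manip.read_state(); print(s['time_s'],s['position'],s['tool_rot'],s['force'],s['ft_torque'],s['finger_gap'])
im=optics.capture("wrist"); cv2.imwrite("pics/wrist3.png",im[:,:,::-1])
E
```

```text
5.25 [0.51181986 0.09592093 0.22287149] [-3.09751927e+00 -5.21090271e-01 -2.52509294e-03] [1.92092311 4.4107404  3.74598911] [ 0.5087711  -0.17692469  0.0388936 ] 0.13739581686581848
```

View pics/wrist3.png

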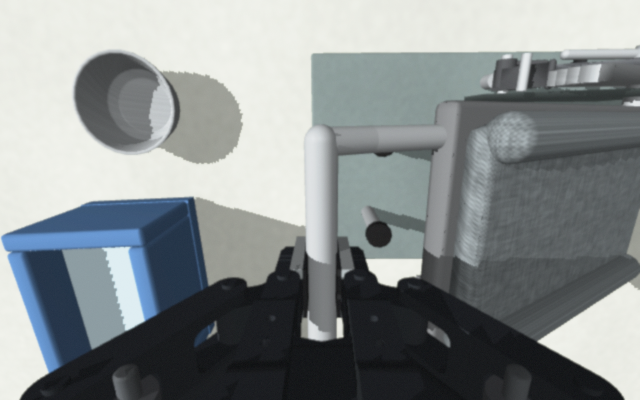

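Request:
carry_out --commands "1 0.022 -0.064 0.11 0; 1 0.022 -0.064 0.11 0; 1 0.022 -0.064 0.11 0; 1 0.022 -0.064 0.11 0; 1 0.022 -0.064 0.11 0; 1 0.022 -0.064 0.11 0; 1 0 0 0 0; 1 0 0 0 0"

```text
time_s: 6.3
position: [0.5156, 0.0852, 0.2419]
tool_rot: [-3.096, -0.52, -0.002]
force: [3.4, 7.0, -1.1]
finger_gap: 0.139
```

Request:
carry_out --commands "1 0.023 -0.067 0.098 0; 1 0.023 -0.067 0.098 0; 1 0.023 -0.067 0.098 0; 1 0.023 -0.067 0.098 0; 1 0.023 -0.067 0.098 0; 1 0.023 -0.067 0.098 0; 1 0 0 0 0; 1 0 0 0 0"

```text
time_s: 7.3
position: [0.5196, 0.0736, 0.26]
tool_rot: [-3.095, -0.52, -0.002]
force: [1.2, 9.2, 2.7]
finger_gap: 0.144
```

Request:
carry_out --commands "1 -0.01 0.025 0.02 0; 1 -0.01 0.025 0.02 0; 1 0 0 0 0; 1 0 0 0 0"

```text
time_s: 7.8
position: [0.5196, 0.0734, 0.2605]
tool_rot: [3.098, 0.521, 0.003]
force: [5.7, 1.2, -4.5]
finger_gap: 0.14
```

```bash
cat > st.py <<'E'
import sys,numpy as np
from cell import manip
H=np.array([.6008,-.1606,.092]); d=np.array([.3297,-.9441,0]); s=manip.read_state()
g=s['position']+[0,0,.019]; v=g-H; hz=-v@d; th=np.arctan2(v[2],hz); r=np.hypot(hz,v[2])
t=d*np.sin(th)+[0,0,np.cos(th)]; ro=-d*np.cos(th)+[0,0,np.sin(th)]; F=s['force']
print("t",s['time_s'],"th",th.round(4),"r",r.round(4),"Ft",(F@t).round(2),"Fr",(F@ro).round(2),"Flat",(F@[.9441,.3297,0]).round(2),"F",F.round(2),"tq",s['ft_torque'].round(2),s['finger_gap'].round(3),s['position'].round(4))
E
python3 st.py
```

```text
Traceback (most recent call last):
  File "st.py", line 6, in <module>
    print("t",s['time_s'],"th",th.round(4),"r",r.round(4),"Ft",(F@t).round(2),"Fr",(F@ro).round(2),"Flat",(F@[.9441,.3297,0]).round(2),"F",F.round(2),"tq",s['ft_torque'].round(2),s['finger_gap'].round(3),s['position'].round(4))
                                                                                                                                                                                   ^^^^^^^^^^^^^^^^^^^^^
AttributeError: 'float' object has no attribute 'round'
```

```bash
sed -i "s/s\['finger_gap'\].round(3)/round(s['finger_gap'],3)/" st.py; python3 st.py
```

```text
t 7.8 th 0.6479 r 0.3106 Ft -3.11 Fr -3.28 Flat 5.8 F [ 5.72  1.22 -4.46] tq [ 0.3  -1.01  0.08] 0.14 [0.5196 0.0734 0.2605]
```

Request:
carry_out --commands "1 0.022 -0.065 0.061 0; 1 0.018 -0.053 0.071 0; 1 0.018 -0.053 0.07 0; 1 0.018 -0.053 0.07 0; 1 0 0 0 0; 1 0 0 0 0"

```text
time_s: 8.55
position: [0.5219, 0.0673, 0.2688]
tool_rot: [-3.097, -0.521, -0.003]
force: [6.7, 4.8, -3.4]
finger_gap: 0.143
```

```bash
python3 st.py
```

```text
t 8.55 th 0.6819 r 0.3107 Ft -4.12 Fr -0.32 Flat 7.92 F [ 6.7   4.83 -3.41] tq [ 1.03 -0.82  0.05] 0.143 [0.5219 0.0673 0.2688]
```

Request:
carry_out --commands "1 0.03 -0.048 0.064 0; 1 0.028 -0.047 0.064 0; 1 0.018 -0.051 0.064 0; 1 0.018 -0.051 0.063 0; 1 0 0 0 0; 1 0 0 0 0"

```text
time_s: 9.3
position: [0.5239, 0.0615, 0.2765]
tool_rot: [-3.097, -0.521, -0.0]
force: [2.3, 4.9, -0.2]
finger_gap: 0.139
```

```bash
python3 st.py
```

```text
t 9.3 th 0.7135 r 0.3109 Ft -2.72 Fr 2.81 Flat 3.78 F [ 2.28  4.94 -0.22] tq [ 0.86 -0.3  -0.01] 0.139 [0.5239 0.0615 0.2765]
```

Request:
carry_out --commands "1 0.015 -0.043 0.071 0; 1 0.018 -0.052 0.062 0; 1 0.018 -0.052 0.062 0; 1 0.018 -0.053 0.061 0; 1 0 0 0 0; 1 0 0 0 0"

```text
time_s: 10.05
position: [0.526, 0.0554, 0.2838]
tool_rot: [-3.097, -0.521, -0.0]
force: [3.1, 5.3, -2.7]
finger_gap: 0.14
```

```bash
python3 st.py
```

```text
t 10.05 th 0.7451 r 0.3109 Ft -4.68 Fr 1.07 Flat 4.68 F [ 3.11  5.28 -2.71] tq [ 1.   -0.48  0.03] 0.14 [0.526  0.0554 0.2838]
```

Request:
carry_out --commands "1 0.019 -0.053 0.061 0; 1 0.019 -0.054 0.061 0; 1 0.019 -0.054 0.06 0; 1 0 0 0 0; 1 0 0 0 0"

```text
time_s: 10.68
position: [0.5277, 0.0506, 0.2895]
tool_rot: [-3.097, -0.521, -0.0]
force: [2.0, 5.4, -0.7]
finger_gap: 0.141
```

```bash
python3 st.py
```

```text
t 10.675 th 0.7694 r 0.3112 Ft -3.6 Fr 2.73 Flat 3.69 F [ 2.01  5.43 -0.69] tq [ 0.9  -0.4   0.02] 0.141 [0.5277 0.0506 0.2895]
```

Request:
carry_out --commands "1 0.016 -0.048 0.066 0; 1 0.019 -0.055 0.06 0; 1 0.019 -0.056 0.059 0; 1 0.019 -0.056 0.058 0; 1 0 0 0 0; 1 0 0 0 0"

```text
time_s: 11.42
position: [0.53, 0.044, 0.2966]
tool_rot: [-3.097, -0.521, -0.0]
force: [4.7, 3.9, -2.7]
finger_gap: 0.138
```

```bash
python3 st.py
```

```text
t 11.425 th 0.8014 r 0.3112 Ft -3.42 Fr -0.43 Flat 5.75 F [ 4.72  3.94 -2.69] tq [ 0.89 -0.55  0.03] 0.138 [0.53   0.044  0.2966]
```

Request:
carry_out --commands "1 0.02 -0.057 0.058 0; 1 0.02 -0.057 0.057 0; 1 0.02 -0.058 0.057 0; 1 0 0 0 0; 1 0 0 0 0"

```text
time_s: 12.05
position: [0.5318, 0.039, 0.3017]
tool_rot: [-3.097, -0.521, -0.0]
force: [4.6, 4.2, -3.2]
finger_gap: 0.136
```

```bash
python3 st.py
```

```text
t 12.05 th 0.8252 r 0.3113 Ft -3.98 Fr -0.66 Flat 5.78 F [ 4.64  4.24 -3.18] tq [ 1.04 -0.55 -0.01] 0.136 [0.5318 0.039  0.3017]
```

Request:
carry_out --commands "1 0.02 -0.058 0.057 0; 1 0.02 -0.059 0.056 0; 1 0.02 -0.059 0.055 0; 1 0 0 0 0; 1 0 0 0 0"

```text
time_s: 12.68
position: [0.5337, 0.0337, 0.3071]
tool_rot: [-3.097, -0.521, -0.001]
force: [3.8, 4.7, -0.8]
finger_gap: 0.141
```

```bash
python3 st.py
```

```text
t 12.675 th 0.8501 r 0.3116 Ft -2.92 Fr 1.47 Flat 5.12 F [ 3.79  4.68 -0.82] tq [ 0.85 -0.5   0.04] 0.141 [0.5337 0.0337 0.3071]
```

Request:
carry_out --commands "1 0.019 -0.056 0.058 0; 1 0.021 -0.06 0.054 0; 1 0.021 -0.06 0.054 0; 1 0 0 0 0; 1 0 0 0 0"

```text
time_s: 13.3
position: [0.5355, 0.0285, 0.3119]
tool_rot: [-3.097, -0.521, -0.001]
force: [4.2, 4.7, -1.2]
finger_gap: 0.14
```

```bash
python3 st.py
```

```text
t 13.3 th 0.8736 r 0.3116 Ft -3.17 Fr 1.03 Flat 5.52 F [ 4.19  4.73 -1.24] tq [ 1.03 -0.49  0.06] 0.14 [0.5355 0.0285 0.3119]
```

Request:
carry_out --commands "1 0.02 -0.059 0.055 0; 1 0.021 -0.061 0.053 0; 1 0.021 -0.061 0.052 0; 1 0 0 0 0; 1 0 0 0 0"

```text
time_s: 13.92
position: [0.5373, 0.0234, 0.3167]
tool_rot: [-3.096, -0.521, -0.001]
force: [4.3, 5.5, -1.3]
finger_gap: 0.143
```

```bash
python3 st.py
```

```text
t 13.925 th 0.8967 r 0.3119 Ft -3.8 Fr 1.33 Flat 5.93 F [ 4.34  5.54 -1.33] tq [ 1.16 -0.51  0.05] 0.143 [0.5373 0.0234 0.3167]
```

Request:
carry_out --commands "1 0.021 -0.061 0.053 0; 1 0.022 -0.062 0.052 0; 1 0 0 0 0; 1 0 0 0 0"

```text
time_s: 14.42
position: [0.5384, 0.02, 0.3196]
tool_rot: [-3.096, -0.521, -0.0]
force: [3.2, 7.8, -2.9]
finger_gap: 0.145
```

```bash
python3 st.py
```

```text
t 14.425 th 0.9117 r 0.3119 Ft -6.73 Fr 1.6 Flat 5.58 F [ 3.19  7.79 -2.86] tq [ 1.33 -0.5   0.01] 0.145 [0.5384 0.02   0.3196]
```

Request:
carry_out --commands "1 0.022 -0.062 0.051 0; 1 0.022 -0.063 0.05 0; 1 0 0 0 0; 1 0 0 0 0"

```text
time_s: 14.92
position: [0.5396, 0.0166, 0.3224]
tool_rot: [-3.095, -0.521, 0.001]
force: [4.1, 9.1, -2.9]
finger_gap: 0.143
```

```bash
python3 st.py
```

```text
t 14.925 th 0.9262 r 0.312 Ft -7.48 Fr 2.06 Flat 6.85 F [ 4.09  9.07 -2.85] tq [ 1.69 -0.47  0.03] 0.143 [0.5396 0.0166 0.3224]
```

Request:
carry_out --commands "1 0.022 -0.063 0.05 0; 1 0.022 -0.063 0.049 0; 1 0 0 0 0; 1 0 0 0 0"

```text
time_s: 15.42
position: [0.5408, 0.0132, 0.3251]
tool_rot: [-3.094, -0.521, 0.001]
force: [4.3, 9.6, -5.3]
finger_gap: 0.141
```

```bash
python3 st.py
```

```text
t 15.425 th 0.9406 r 0.312 Ft -9.35 Fr 0.22 Flat 7.24 F [ 4.3   9.64 -5.33] tq [ 2.06 -0.51  0.02] 0.141 [0.5408 0.0132 0.3251]
```

Request:
carry_out --commands "1 0.018 -0.051 0.039 0; 1 0.018 -0.051 0.039 0; 1 0 0 0 0; 1 0 0 0 0"

```text
time_s: 15.92
position: [0.5417, 0.0105, 0.3272]
tool_rot: [-3.093, -0.521, 0.002]
force: [4.6, 12.4, -6.5]
finger_gap: 0.141
```

```bash
python3 st.py; python3 - <<'E'
from cell import optics
import cv2
im=optics.capture("side"); cv2.imwrite("pics/side1.png",cv2.resize(im[90:235,250:390,::-1],None,fx=4,fy=4,interpolation=cv2.INTER_CUBIC))
E
```

```text
t 15.925 th 0.9522 r 0.3121 Ft -12.05 Fr 0.61 Flat 8.42 F [ 4.6  12.38 -6.49] tq [ 2.3  -0.5   0.06] 0.141 [0.5417 0.0105 0.3272]
```

View pics/side1.png

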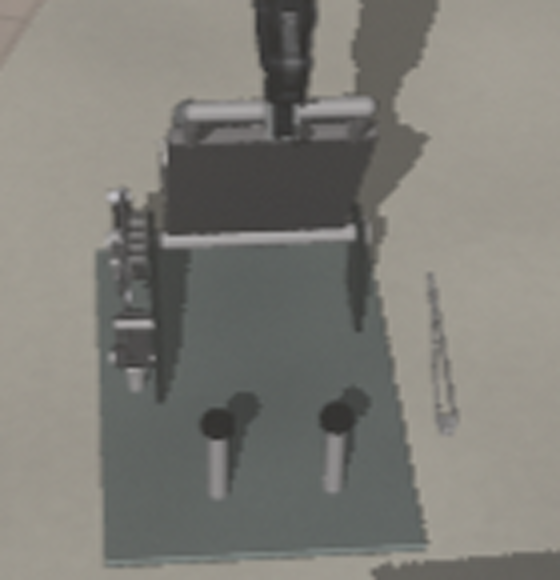

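```bash
python3 - <<'E'
import numpy as np
d=np.array([.3297,-.9441,0])
def p(t): return .3115*(-np.cos(t)*d+np.array([0,0,np.sin(t)]))
ts=np.linspace(.952,.952-.03*32,33)
for a,b in zip(ts,ts[1:]): print(a.round(3),b.round(3),((p(b)-p(a))/.03).round(3))
E
```

```text
0.952 0.922 [-0.083  0.237 -0.184]
0.922 0.892 [-0.081  0.232 -0.192]
0.892 0.862 [-0.079  0.226 -0.199]
0.862 0.832 [-0.077  0.22  -0.206]
0.832 0.802 [-0.075  0.214 -0.213]
0.802 0.772 [-0.073  0.208 -0.22 ]
0.772 0.742 [-0.071  0.202 -0.226]
0.742 0.712 [-0.068  0.195 -0.233]
0.712 0.682 [-0.066  0.189 -0.239]
0.682 0.652 [-0.064  0.182 -0.245]
0.652 0.622 [-0.061  0.175 -0.25 ]
0.622 0.592 [-0.059  0.168 -0.256]
0.592 0.562 [-0.056  0.16  -0.261]
0.562 0.532 [-0.053  0.153 -0.266]
0.532 0.502 [-0.051  0.145 -0.271]
0.502 0.472 [-0.048  0.138 -0.275]
0.472 0.442 [-0.045  0.13  -0.28 ]
0.442 0.412 [-0.043  0.122 -0.284]
0.412 0.382 [-0.04   0.114 -0.287]
0.382 0.352 [-0.037  0.106 -0.291]
0.352 0.322 [-0.034  0.097 -0.294]
0.322 0.292 [-0.031  0.089 -0.297]
0.292 0.262 [-0.028  0.08  -0.3  ]
0.262 0.232 [-0.025  0.072 -0.302]
0.232 0.202 [-0.022  0.063 -0.304]
0.202 0.172 [-0.019  0.055 -0.306]
0.172 0.142 [-0.016  0.046 -0.308]
0.142 0.112 [-0.013  0.037 -0.309]
0.112 0.082 [-0.01   0.028 -0.31 ]
0.082 0.052 [-0.007  0.02  -0.311]
0.052 0.022 [-0.004  0.011 -0.311]
0.022 -0.008 [-0.001  0.002 -0.311]
```

Request:
carry_out --commands "1 -0.083 0.237 -0.184 0; 1 -0.081 0.232 -0.192 0; 1 -0.079 0.226 -0.199 0; 1 -0.077 0.22 -0.206 0; 1 -0.075 0.214 -0.213 0; 1 -0.073 0.208 -0.22 0; 1 -0.071 0.202 -0.226 0; 1 -0.068 0.195 -0.233 0; 1 0 0 0 0; 1 0 0 0 0"

```text
time_s: 17.23
position: [0.5242, 0.0604, 0.278]
tool_rot: [-3.098, -0.521, -0.001]
force: [4.5, 3.2, -1.8]
finger_gap: 0.138
```

```bash
python3 st.py
```

```text
t 17.225 th 0.7195 r 0.311 Ft -2.38 Fr 0.01 Flat 5.29 F [ 4.48  3.23 -1.78] tq [ 0.45 -0.85  0.04] 0.138 [0.5242 0.0604 0.278 ]
```

Now to just below the 0.52 notch, to check that the pawl is out.

Request:
carry_out --commands "1 -0.066 0.189 -0.239 0; 1 -0.064 0.182 -0.245 0; 1 -0.061 0.175 -0.25 0; 1 -0.059 0.168 -0.256 0; 1 -0.056 0.16 -0.261 0; 1 -0.053 0.153 -0.266 0; 1 0 0 0 0; 1 0 0 0 0"

```text
time_s: 18.23
position: [0.5132, 0.0915, 0.2324]
tool_rot: [-3.098, -0.522, -0.001]
force: [4.2, 4.5, -0.4]
finger_gap: 0.142
```

```bash
python3 st.py
```

```text
t 18.225 th 0.5383 r 0.3109 Ft -1.78 Fr 2.25 Flat 5.43 F [ 4.19  4.48 -0.38] tq [ 0.35 -0.72  0.13] 0.142 [0.5132 0.0915 0.2324]
```

Request:
carry_out --commands "1 -0.019 0.054 -0.086 0; 1 -0.017 0.049 -0.09 0; 1 -0.017 0.049 -0.09 0; 1 -0.017 0.049 -0.09 0; 1 -0.016 0.046 -0.092 0; 1 0 0 0 0; 1 0 0 0 0"

```text
time_s: 19.1
position: [0.5105, 0.0984, 0.2188]
tool_rot: [3.098, 0.521, 0.0]
force: [5.5, 3.1, -2.4]
finger_gap: 0.139
```

```bash
python3 st.py
```

```text
t 19.1 th 0.4885 r 0.3107 Ft -2.62 Fr -0.16 Flat 6.21 F [ 5.5   3.07 -2.39] tq [ 0.19 -0.82 -0.07] 0.139 [0.5105 0.0984 0.2188]
```

Request:
carry_out --commands "1 -0.016 0.045 -0.092 0; 1 -0.016 0.045 -0.092 0; 1 -0.016 0.044 -0.092 0; 1 -0.015 0.043 -0.093 0; 1 0 0 0 0; 1 0 0 0 0"

```text
time_s: 19.85
position: [0.5087, 0.1036, 0.2079]
tool_rot: [3.097, 0.521, 0.0]
force: [4.5, 2.4, -1.1]
finger_gap: 0.142
```

```bash
python3 st.py
```

```text
t 19.85 th 0.4493 r 0.3106 Ft -1.3 Fr 0.27 Flat 5.07 F [ 4.52  2.44 -1.06] tq [-0.14 -0.94 -0.03] 0.142 [0.5087 0.1036 0.2079]
```

Request:
carry_out --commands "1 -0.043 0.122 -0.284 0; 1 -0.04 0.114 -0.287 0; 1 -0.037 0.106 -0.291 0; 1 -0.034 0.097 -0.294 0; 1 -0.031 0.089 -0.297 0; 1 -0.028 0.08 -0.3 0; 1 -0.025 0.072 -0.302 0; 1 0 0 0 0; 1 0 0 0 0"

```text
time_s: 20.98
position: [0.5012, 0.1244, 0.146]
tool_rot: [-3.098, -0.521, 0.001]
force: [2.8, 3.8, -1.3]
finger_gap: 0.139
```

```bash
python3 st.py
```

```text
t 20.975 th 0.2372 r 0.3106 Ft -1.89 Fr 2.25 Flat 3.93 F [ 2.84  3.78 -1.31] tq [ 0.2  -0.65 -0.01] 0.139 [0.5012 0.1244 0.146 ]
```

Request:
carry_out --commands "1 -0.023 0.065 -0.305 0; 1 -0.021 0.06 -0.305 0; 1 -0.018 0.051 -0.307 0; 1 -0.015 0.042 -0.309 0; 1 -0.009 0.022 -0.2 0; 1 0 0 0 0; 1 0 0 0 0"

```text
time_s: 21.85
position: [0.4989, 0.1311, 0.1038]
tool_rot: [3.098, 0.521, -0.0]
force: [3.9, 1.7, -2.3]
finger_gap: 0.141
```

```bash
python3 st.py
```

```text
t 21.85 th 0.0994 r 0.3105 Ft -2.31 Fr 0.12 Flat 4.26 F [ 3.9   1.73 -2.29] tq [-0.16 -0.72  0.12] 0.141 [0.4989 0.1311 0.1038]
```

Request:
carry_out --commands "1 -0.005 0.014 -0.16 0; 1 -0.005 0.013 -0.16 0; 1 -0.004 0.011 -0.16 0; 1 -0.003 0.009 -0.16 0; 1 -0.002 0.007 -0.13 0; 1 -0.001 0.004 -0.1 0; 1 0 0 0 0; 1 0 0 0 0"

```text
time_s: 22.85
position: [0.4985, 0.1324, 0.0776]
tool_rot: [3.097, 0.522, -0.0]
force: [5.1, -3.9, -3.0]
finger_gap: 0.141
```

```bash
python3 st.py
```

```text
t 22.85 th 0.0148 r 0.3104 Ft -2.91 Fr -5.41 Flat 3.58 F [ 5.15 -3.88 -2.99] tq [-1.06 -0.9   0.07] 0.141 [0.4985 0.1324 0.0776]
```

Request:
carry_out --commands "1 0.005 -0.015 -0.05 0; 1 0.005 -0.012 -0.05 0; 1 0 0 0 0; 1 0 0 0 0"

```text
time_s: 23.35
position: [0.4984, 0.1325, 0.0747]
tool_rot: [-3.098, -0.521, 0.001]
force: [3.0, 3.5, -4.0]
finger_gap: 0.138
```

```bash
python3 st.py
```

```text
t 23.35 th 0.0054 r 0.3105 Ft -3.97 Fr 2.27 Flat 3.99 F [ 3.01  3.48 -3.96] tq [ 0.6  -0.44  0.05] 0.138 [0.4984 0.1325 0.0747]
```

Request:
carry_out --commands "1 0 0.004 -0.05 0; 1 0 0 -0.05 0; 1 0 0 0 0; 1 0 0 0 0"

```text
time_s: 23.85
position: [0.4985, 0.1325, 0.0739]
tool_rot: [-3.098, -0.521, -0.0]
force: [-7.0, 0.9, 25.9]
finger_gap: 0.145
```

```bash
python3 st.py
```

```text
t 23.85 th 0.0028 r 0.3104 Ft 25.9 Fr 3.2 Flat -6.3 F [-6.98  0.88 25.91] tq [0.19 0.99 0.03] 0.145 [0.4985 0.1325 0.0739]
```

Request:
carry_out --commands "1 0 0 0.04 0; 1 0 0 0 0; 0.6 0 0 0 0; 0.2 0 0 0 0; -0.1 0 0 0 0; -0.1 0 0 0 0; -0.1 0 0 0 0"

```text
time_s: 24.72
position: [0.4985, 0.1322, 0.073]
tool_rot: [3.098, 0.521, -0.0]
force: [0.5, -0.5, 0.3]
finger_gap: 0.546
```

```bash
python3 st.py;  python3 - <<'E'
from cell import optics
import cv2
im=optics.capture("wrist"); cv2.imwrite("pics/wrist5.png",im[:,:,::-1])
im=optics.capture("side"); cv2.imwrite("pics/side5.png",cv2.resize(im[90:290,250:430,::-1],None,fx=3,fy=3,interpolation=cv2.INTER_CUBIC))
E
```

```text
t 24.725 th 0.0 r 0.3102 Ft 0.29 Fr -0.59 Flat 0.29 F [ 0.47 -0.46  0.29] tq [-0.02 -0.01  0.03] 0.546 [0.4985 0.1322 0.073 ]
```

View pics/wrist5.png

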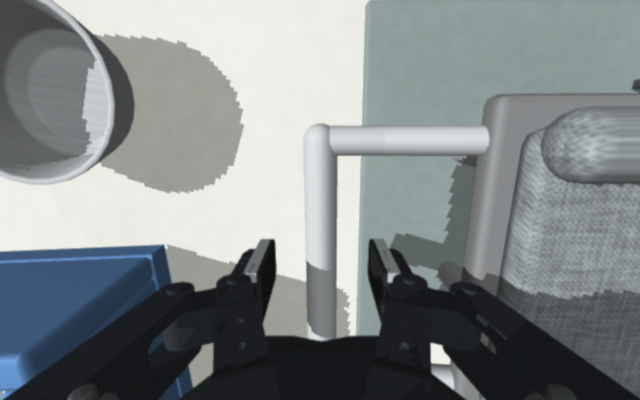

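View pics/side5.png

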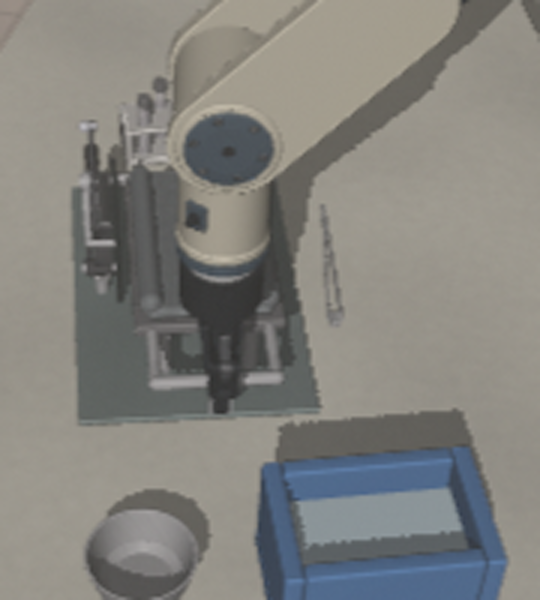

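The jaws are open and clear on both sides of the bar (bar near column 320, pads near 265 and 375), and the force reads zero. I'll withdraw straight up.

Request:
carry_out --commands "-0.1 0 0 0.4 0; -0.1 0 0 0.8 0; -0.1 0 0 1 0; -0.1 0 0 1 0; -0.1 0 0 1 0; -0.1 0 0 1 0; -0.1 0 0 1 0; -0.1 0 0 1 0; -0.1 0 0 0 0; -0.1 0 0 0 0; -0.1 0 0 0 0"

```text
time_s: 26.2
position: [0.498, 0.1321, 0.2882]
tool_rot: [3.098, 0.521, -0.003]
force: [0.6, -0.5, -0.4]
finger_gap: 0.551
```

```bash
python3 st.py;  python3 - <<'E'
from cell import optics
import cv2
im=optics.capture("wrist"); cv2.imwrite("pics/wrist6.png",im[:,:,::-1])
im=optics.capture("side"); cv2.imwrite("pics/side6.png",im[:,:,::-1])
from h import *
for th in (0,.03,.16):
  for s in(1,-1): 
    d=np.array([.3297,-.9441]);q=np.array([.9441,.3297]); p=np.array([.6008,-.1606])-.31*np.cos(th)*d+.064*s*q
    print(th,s,proj("wrist",np.r_[p,.092+.31*np.sin(th)]),proj("side",np.r_[p,.092+.31*np.sin(th)]))
E
```

```text
t 26.2 th 0.6064 r 0.3776 Ft 0.11 Fr -0.77 Flat 0.35 F [ 0.55 -0.54 -0.35] tq [0.05 0.02 0.08] 0.551 [0.498  0.1321 0.2882]
0 1 [321.89874018 120.11766485] [299.42997662 217.20095752]
0 -1 [322.08982856 230.38324617] [343.9125829  215.11368345]
0.03 1 [322.03196012 120.22476661] [299.40129174 214.9227906 ]
0.03 -1 [322.21481474 233.28376513] [344.09260293 212.84178221]
0.16 1 [326.17167663 120.75788789] [299.21222505 204.03044061]
0.16 -1 [325.92009154 247.68127517] [344.74793766 201.98835907]
```

View pics/wrist6.png

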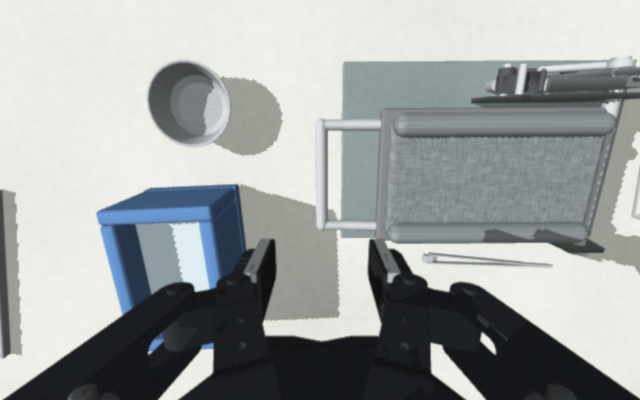

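View pics/side6.png

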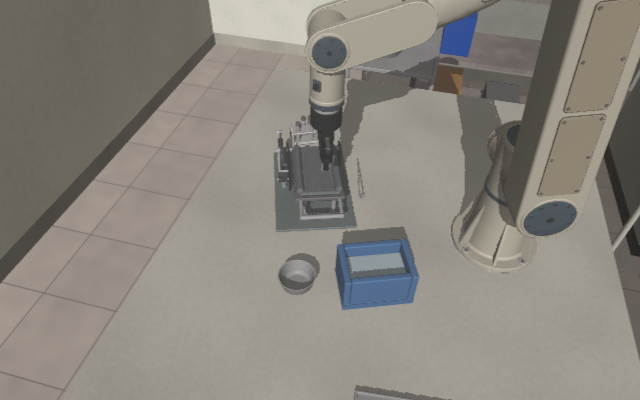

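The bar now runs from about (321,120) to (321,229) in the wrist picture and sits at about row 216 in the side picture. Both match the predictions for an angle of 0. The bystanders are where they were and the arm is clear.

```bash
python3 -c "
from cell import manip; print(manip.job_done())"
```

```text
the job is handed in; nothing more can be done
None
```

The forearm rest is folded flat on its posts and let go, and I handed the job in at about 26 s of the 58 s allowed.

- **Raising:** I took the bar at about 0.51 rad and raised it. The bar felt the buffer at about 0.90 rad, and I stopped at about 0.95 rad. The pull there was about 12 N at the bar, a rise of about 8.5 N, below the 11 N overstrain limit.
- **Pawl:** Lowering slowly, the bar passed below the 0.52 rad notch with its weight still on the gripper, so the pawl was out.
- **Lowering:** I lowered it by the bar all the way to the posts. The last 3 mm step pressed it onto them with about 26 N, which I eased off before opening the jaws.

**Last checks:**
- After release the bar's position in the wrist and side pictures matched an angle of 0 to within about 0.02 rad.
- The tool force was near zero with the gripper about 18 cm above the bar.
- By eye, the bowl, foam box and forceps had not moved. The tube rack was partly hidden behind the arm in those pictures. I did not measure the position of any of the four.

**Disagreements:** None of the checks failed. While gripped there was a steady sideways force of 4 to 8 N along the bar, which I only partly corrected.

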